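# Sweep the printed caps into the blue tray

### The arm

A 7-joint arm with a two-finger parallel gripper is mounted at the origin on the work surface. World frame = base frame: x ahead of the robot, y to its left, z up, the work surface at z = 0. Lengths are in m, angles in rad, forces in N, time in s.
With the tool pointing down it reaches from about 0.425 to 0.875 m from the base axis. Payload 9.9 kg.
Tool frame: the origin (TCP) lies between the finger pads; the fingertips stand 25 mm ahead of it and the grasp point (between the pads) lies 6 mm ahead of it; z points along the fingers, x is the direction in which the jaws open and shut, and the axes are right-handed (so a half turn about z gives the same grasp; the last joint's range is limited). The gripper opens to 85 mm and grips with 20 to 120 N. Pads are 22 mm wide; open, the fingers measure 114 mm over their backs; the gripper's body (76 mm by 85 mm) begins 54 mm behind the grasp point. The pads swing forward as they close: fully open they stand 13 mm farther back than shut.
Start: joints at [-1.278, 0.576, 0.025, 1.437, -0.015, 1.129, -0.057], TCP at [0.248, 0.628, 0.256] pointing down, gripper open.
Joint ranges: [-2.76, 2.76], [-0.34, 2.15], [-1.52, 1.57], [0.19, 2.46], [-1.09, 4.23], [0.17, 1.99], [-2.82, 2.82]. Speed limits (rad/s): [2.22, 2.22, 3.01, 3.01, 3.14, 3.14, 3.14].

### API

Orientations are given as [roll, pitch, yaw] about the fixed x, y, z axes, in that order (R = Rz(yaw) Ry(pitch) Rx(roll)).
In Python, from workcell import manip gives the robot as it stands.
- The arm moves only by the tool move_arm, never from a script. Its argument "targets" is a list of rows, each a list of 3 entries, a list of its own where there are three numbers: the closure, from 0 (fully open) to 1 (shut), then the shift along the tool's x, y, z in cm, then the turn, a rotation vector about the tool's x, y, z in rad. A call has 1 to 20 rows; each row is the pose to reach, as a shift and turn from the pose commanded when the call began, along the tool's axes at that moment; what a row does not reach only later rows make up. A row lasts 1/10 s, in which the tool goes at most 50 mm and 8.59 degrees, less where a joint would pass 70% of its speed; a pose out of reach is approached as far as the arm can. A call with a gripper value outside its range is refused whole. The fingers move at their own pace and stop on an object; the grip force is fixed at half the most. Time passes only in rows, so rows that repeat a pose let the fingers close. It gives the time, the measured TCP pose, the force and the opening at its end, in the units of the state.
- manip.sense(): the state, without advancing time (a new reading comes with each control period).
- manip.snapshot(name): name is "scene" or "top"; returns the picture (480x640x3 uint8, blue, green, red); there is no depth.
- manip.get_calibration(name): a dict with "fovy" (degrees; the focal length in pixels is half the picture's height over the tangent of half this angle, whatever the lens; pixels are square), "cx", "cy" (the principal point, pixels), "dist" ([k1, k2, p1, p2, k3] as OpenCV has them; the pictures are not rectified), "origin" and "orientation" of the camera in the world. Camera axes: x right, y up, looking along -z (the intrinsics and any distortion apply to the point x, -y, -z); pixel columns grow to the right and rows downward; lengths in m; the calibration is good to about 2 mm. A picture is of the moment at which its call begins. get_calibration takes no time and is no camera call.
- manip.job_done(): hands the job in, once; it reports no verdict.
The state is a dict: "t": time; "joint_pos": joint angles; "joint_vel": joint speeds; "joint_efforts": joint torques, N m; "tcp_pos": TCP position; "orientation": TCP orientation; "ft_force": force on the tool from outside, world axes, zero at the start; "wrist_torque": the same for the moment, N m; "grip_width": finger opening in m.
Only numpy, scipy, OpenCV 4.12 (cv2) and the standard library are available. Lean on these libraries where they do the work, as an engineer would, in place of code of your own. Each camera call takes 0.05 s, during which the arm holds its last target.

### The job

Clear the aluminium plate: with the fingertips, sweep the three yellow caps along the plate and off its end so that all three drop into the blue tray. Push them only, without picking them up or carrying them, and leave everything else, such as the blue housing and the green cup standing on the plate, where it is.

Things in the scene. Friction and masses are not known exactly. Their poses are not given: they have to be found in the camera images.
- plate: fixed aluminium plate of the printing machine's slide table, 220 mm along its x, 240 mm along its y, top face 45 mm above its origin. Origin on the bench under its centre; z up. A steel rail 8 mm wide and 10 mm high runs along both long edges (outer faces at x = -110 and +110 mm); the two ends at y = -120 and +120 mm are open, with a tray below each. It may be turned either way by about 20 degrees.
- blue_tray: fixed open blue plastic tray on the bench, 210 mm (x) by 110 mm (y), 30 mm high, walls and floor 4 mm, its long side 2 mm from one end of the plate (at either the +y or the -y end of the plate), its rim 15 mm below the plate's top. Origin under its centre, on the bench; axes parallel to the plate's.
- grey_tray: fixed open grey tray of the same size, at the plate's other end. Not to be used.
- cap_a: round yellow plastic closure cap, 32 mm diameter, 18 mm high, about 20 g, flat top with a green printed dot; it lies flat and loose on the aluminium plate and slides when pushed. Origin at its centre, 9 mm above the face it lies on; z is its axis.
- cap_b: round yellow plastic closure cap, 32 mm diameter, 18 mm high, about 20 g, flat top with a green printed dot; it lies flat and loose on the aluminium plate and slides when pushed. Origin at its centre, 9 mm above the face it lies on; z is its axis.
- cap_c: round yellow plastic closure cap, 32 mm diameter, 18 mm high, about 20 g, flat top with a green printed dot; it lies flat and loose on the aluminium plate and slides when pushed. Origin at its centre, 9 mm above the face it lies on; z is its axis.
- housing: small loose blue moulded housing standing on the plate near its +x rail, about 34 (its x) by 60 (y) by 36 mm high. Origin at the centre of its underside. To be left alone.
- ink_cup: small loose green open cup standing on the plate near its +x rail, 34 mm diameter, 42 mm high. Origin at the centre of its underside. To be left alone.
- screwdriver: screwdriver with a yellow handle lying on the bench to the robot's right, about 200 mm long along its x, 25 mm thick. Origin on the bench, under its middle. To be left alone.
- marker: white marker pen lying on the bench to the robot's left, 130 mm along its x, 12 mm thick. Origin at the centre of its underside. To be left alone.
- solvent: white bottle standing on the bench to the right, 60 mm diameter, 130 mm high. Origin at the centre of its underside. To be left alone.

How it is judged:
By the outcome, as a careful person would: the job done as asked, in the order asked, and still so for the second after the job is handed in, with the robot touching nothing.
It also fails if it takes over 51 s, if anything falls off the work surface, if the arm or the gripper's body presses on something with over 40 N, if the wrist force passes 120 N, or if a joint passes its speed limit or range.

## Working session

There is one attempt and no reset: what is moved stays moved. The work goes in short steps, Python scripts to look and compute and a tool call to move; the robot and the scene stay as the last step left them, time stands still between calls to the robot, and variables do not carry over. Pictures are saved under pics/ and viewed, and the job is handed in when it is done.

Besides the shell and the picture viewer there is one more tool, called after "Request:" as name([rows], argument=value, ...), one row to a line, values as JSON. move_arm: Moves the arm, as the interface text tells. Its arguments: {"type":"object","properties":{"targets":{"type":"array","items":{"type":"array"}}},"required":["targets"]}

```bash
mkdir -p pics
python3 - <<'E'
from workcell import manip
import cv2
s=manip.sense(); print(s)
for n in("scene","top"):
    im=manip.snapshot(n); cv2.imwrite(f"pics/{n}0.png",im); print(n,manip.get_calibration(n))
E
```

```text
{'t': 0.0, 'joint_pos': array([-1.27780248,  0.57650526,  0.024848  ,  1.43791038, -0.01497138,
        1.12897576, -0.05652862]), 'joint_vel': array([ 0.00100337,  0.0014728 , -0.00101317,  0.00092332, -0.00098198,
       -0.00129124, -0.00073067]), 'joint_efforts': array([-3.56545288e-04, -7.65776968e+01,  2.24980988e+00, -2.85954434e+01,
        1.51971536e-02,  1.28267688e-02,  7.22026539e-05]), 'tcp_pos': array([0.248214  , 0.62727111, 0.25545992]), 'orientation': array([3.14148120e+00, 1.61037100e-03, 1.19401681e+00]), 'ft_force': array([ 0.28934894, -0.25787537,  0.02268865]), 'wrist_torque': array([ 0.01657466, -0.01558023,  0.04306153]), 'grip_width': 0.08569243945256534}
scene {'fovy': 50.65353445640272, 'cx': 327.2601187210769, 'cy': 236.2277356906263, 'dist': array([-0.00437656,  0.        ,  0.        ,  0.        ,  0.        ]), 'origin': array([1.08646714, 0.56205118, 0.88103713]), 'orientation': array([ 0.74824588, -0.01514634,  2.44738271])}
top {'fovy': 47.31875084023818, 'cx': 320.00481474058597, 'cy': 238.62448984894874, 'dist': array([-0.00437692,  0.        ,  0.        ,  0.        ,  0.        ]), 'origin': array([ 0.4012623 , -0.01502412,  1.19028786]), 'orientation': array([ 0.14097506,  0.01938142, -1.56438595])}
```

View pics/scene0.png

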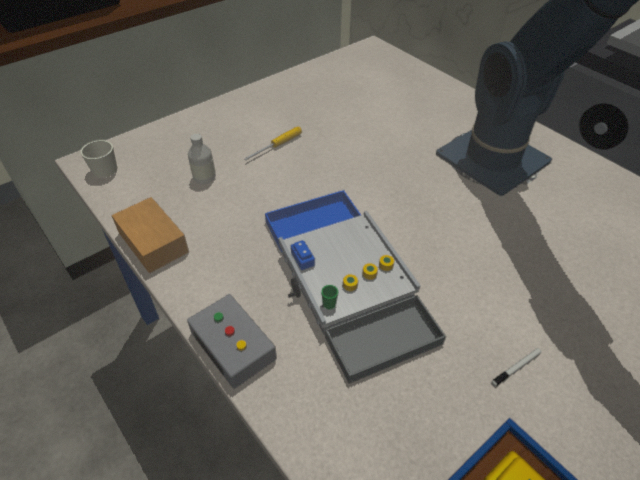

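View pics/top0.png

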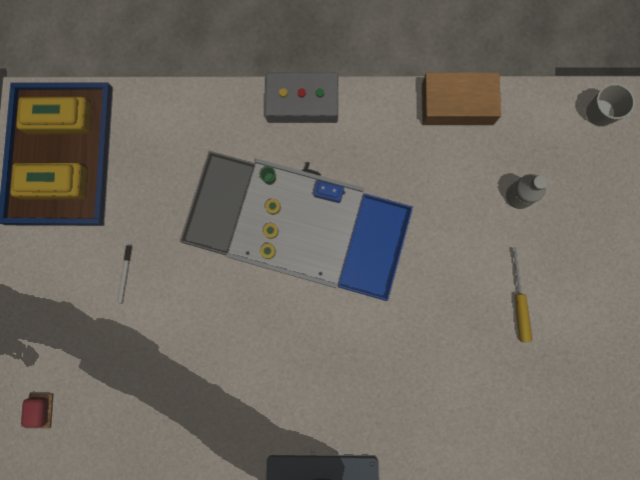

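The scene picture shows the blue tray (about 315,210) beyond the plate's far end and the grey tray at (385,340). The three yellow caps are at (351,283), (370,271) and (387,262), with the cup at (330,296) and the housing at (303,253). In the top picture the caps are at (272,206), (270,230) and (267,251), the cup is at (268,175), the housing at (328,190) and the blue tray at (376,246), which is toward world -y. Next I'll measure.

```bash
cat > h.py <<'E'
from workcell import manip
import cv2, numpy as np
from scipy.spatial.transform import Rotation as R
def cam(n):
    c=manip.get_calibration(n); f=240/np.tan(np.radians(c["fovy"])/2)
    K=np.array([[f,0,c["cx"]],[0,f,c["cy"]],[0,0,1.]])
    return K,np.array(c["dist"],float),np.array(c["origin"]),R.from_euler("xyz",c["orientation"]).as_matrix()
def ray(n,p):
    K,d,o,M=cam(n); q=cv2.undistortPoints(np.array(p,float).reshape(-1,1,2),K,d).reshape(-1,2)
    v=np.c_[q[:,0],-q[:,1],-np.ones(len(q))]@M.T
    return o,v/np.linalg.norm(v,axis=1)[:,None]
def onz(n,p,z):
    o,v=ray(n,p); return o+v*((z-o[2])/v[:,2])[:,None]
def tri(p1,p2):
    o1,a=ray("scene",p1);o2,b=ray("top",p2);out=[]
    for u,w in zip(a,b):
        A=np.c_[u,-w]; s=np.linalg.lstsq(A,o2-o1,rcond=None)[0]
        x,y=o1+u*s[0],o2+w*s[1]; out.append(np.r_[(x+y)/2,np.linalg.norm(x-y)])
    return np.array(out)
def comps(im,lo,hi,amin=20,roi=None):
    m=cv2.inRange(cv2.cvtColor(im,cv2.COLOR_BGR2HSV),lo,hi)
    if roi: 
        z=np.zeros_like(m); x0,y0,x1,y1=roi; z[y0:y1,x0:x1]=255; m&=z
    cs,_=cv2.findContours(m,cv2.RETR_EXTERNAL,cv2.CHAIN_APPROX_NONE)
    return [c for c in cs if cv2.contourArea(c)>=amin]
E
python3 - <<'E'
from h import *
roi={"scene":(250,180,450,390),"top":(175,145,415,305)}
for n in("scene","top"):
    im=cv2.imread(f"pics/{n}0.png")
    x0,y0,x1,y1=roi[n]
    cv2.imwrite(f"pics/{n}0z.png",cv2.resize(im[y0:y1,x0:x1],None,fx=3,fy=3,interpolation=cv2.INTER_CUBIC)[:600,:800])
    for nm,lo,hi in(("yel",(18,120,80),(35,255,255)),("blue",(100,120,50),(130,255,255)),("green",(45,80,20),(90,255,255))):
        for c in comps(im,lo,hi,8,roi[n]):
            h=cv2.convexHull(c); m=cv2.moments(h)
            print(n,nm,cv2.contourArea(h),np.round((m["m10"]/m["m00"],m["m01"]/m["m00"]),1),cv2.boundingRect(c),[np.round(q,1).tolist() for q in (cv2.minAreaRect(c) if nm=="blue" else ())])
E
```

```text
scene yel 183.5 [349.9 282. ] (343, 274, 15, 17) []
scene yel 171.0 [369.6 270.6] (363, 263, 15, 16) []
scene yel 165.5 [386.3 262.2] (380, 255, 14, 16) []
scene blue 338.5 [302.5 253.2] (291, 241, 23, 25) [[302.6, 253.6], [26.3, 14.6], 60.3]
scene blue 1908.0 [307.1 217.9] (266, 200, 88, 39) [[310.1, 219.0], [27.7, 85.5], 79.3]
scene green 267.0 [329.2 295.6] (322, 285, 16, 24) []
scene green 14.5 [350.2 279.2] (347, 277, 7, 5) []
scene green 10.0 [386.5 259.5] (384, 258, 6, 4) []
top yel 144.5 [267.4 250.6] (261, 244, 14, 14) []
top yel 146.5 [270.1 230.1] (263, 223, 15, 15) []
top yel 146.5 [272.3 205.9] (266, 199, 14, 15) []
top blue 4856.0 [375.1 246.7] (339, 194, 73, 106) [[375.1, 246.6], [50.9, 96.7], 15.3]
top blue 387.0 [328.3 190.6] (314, 181, 29, 20) [[328.4, 190.8], [27.5, 14.9], 12.8]
top green 64.5 [268.6 176.7] (262, 173, 13, 8) []
```

```bash
ls pics
```

```text
scene0.png
scene0z.png
top0.png
top0z.png
```

View pics/scene0z.png

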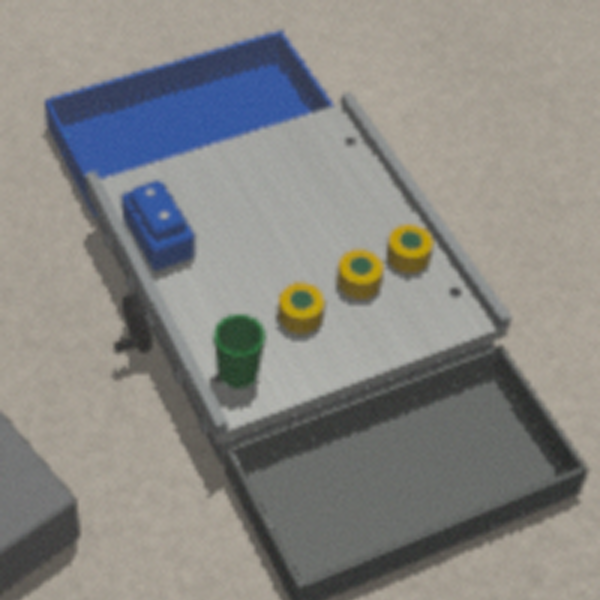

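View pics/top0z.png

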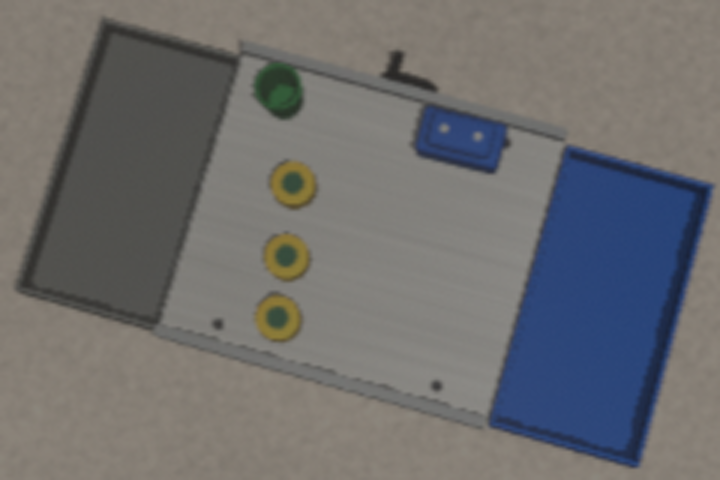

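The zooms (3x) show the cap dots at scene (302,299), (361,265), (411,240) and top (292,183), (286,256), (277,318). They also give the plate and tray outlines.

Run:
```python
from h import *
np.set_printoptions(precision=4,suppress=True)
S=lambda l:np.array(l)/3.+[250,180]-0.33; T=lambda l:np.array(l)/3.+[175,145]-0.33
dots=tri(S([(302,299),(361,265),(411,240)]),T([(292,183),(286,256),(277,318)]));print("dots",dots)
# rim/plate features: blue tray outer far corners, grey tray outer far corners
t=tri(S([(47,100),(283,32),(302,598),(583,472)]),T([(713,186),(637,466),(105,20),(17,290)]));print("tray corners (blue +x,blue -x,grey +x,grey -x)\n",t)
print("plate face edge corner top z=.045",onz("top",T([(241,60),(160,322),(562,140),(490,418)]),.045))
print("rail outer tops z=.055",onz("top",T([(240,42),(566,132),(155,333),(485,428)]),.055))
print("caps z=.063 top",onz("top",T([(292,183),(286,256),(277,318)]),.063));print("scene",onz("scene",S([(302,299),(361,265),(411,240)]),.063))
g=onz("top",T([(713,186),(637,466),(105,20),(17,290)]),.03); print("trays z=.03",g)
v=(g[0]+g[1]-g[2]-g[3])[:2]; ang=np.arctan2(*-v[::-1]); print("plate y axis dir deg",np.degrees(ang), "yaw",np.degrees(ang)-90)
x=(g[0]-g[1]+g[2]-g[3])[:2]; print("x axis deg",np.degrees(np.arctan2(x[1],x[0])), np.linalg.norm(x)/2, np.linalg.norm(v)/2)
c=g.mean(0)[:2]; th=ang-np.pi/2; M=np.array([[np.cos(th),np.sin(th)],[-np.sin(th),np.cos(th)]])
print("centre",c)
hs=onz("top",T([(428,104),(507,125),(494,172),(416,153)]),.036+.045)
for nm,p in(("dots",dots),("capz",onz("top",T([(292,183),(286,256),(277,318)]),.063)),("hous",hs),("cupTop",onz("top",T([(278,88)]),.087)),
  ("blue",g[:2]),("rails",onz("top",T([(240,42),(566,132),(155,333),(485,428)]),.055))): print(nm,1000*(p[:,:2]-c)@M.T)
```

```text
dots [[0.631  0.1087 0.0632 0.0011]
 [0.5792 0.112  0.0629 0.0009]
 [0.5359 0.1174 0.0624 0.001 ]]
tray corners (blue +x,blue -x,grey +x,grey -x)
 [[ 0.6364 -0.19    0.0278  0.    ]
 [ 0.4361 -0.1334  0.0271  0.0001]
 [ 0.7614  0.2562  0.0182  0.0029]
 [ 0.5605  0.3097  0.023   0.0024]]
plate face edge corner top z=.045 [[ 0.7244  0.1496  0.045 ]
 [ 0.5344  0.2024  0.045 ]
 [ 0.666  -0.0808  0.045 ]
 [ 0.4682 -0.03    0.045 ]]
rail outer tops z=.055 [[ 0.7348  0.1492  0.055 ]
 [ 0.6695 -0.0831  0.055 ]
 [ 0.5255  0.2037  0.055 ]
 [ 0.4607 -0.0264  0.055 ]]
caps z=.063 top [[0.6307 0.1091 0.063 ]
 [0.5789 0.1124 0.063 ]
 [0.5355 0.1178 0.063 ]]
scene [[0.6312 0.1082 0.063 ]
 [0.5796 0.1117 0.063 ]
 [0.5366 0.1173 0.063 ]]
trays z=.03 [[ 0.636  -0.1897  0.03  ]
 [ 0.436  -0.1331  0.03  ]
 [ 0.7588  0.2524  0.03  ]
 [ 0.5588  0.3088  0.03  ]]
plate y axis dir deg 74.47305823525971 yaw -15.526941764740286
x axis deg -15.76327580476305 0.2077379012995708 0.45872761183042915
centre [0.5974 0.0596]
dots [[ 19.221   56.3388]
 [-31.5375  45.6556]
 [-74.7678  39.2544]]
capz [[ 18.7998  56.6514]
 [-31.9229  45.8923]
 [-75.242   39.4672]]
hous [[ 94.7157 -21.1852]
 [ 95.0974 -77.8379]
 [ 60.7917 -78.1035]
 [ 59.1471 -22.7295]]
cupTop [[76.2938 81.2502]]
blue [[ 103.8691 -229.8325]
 [-103.8691 -228.8951]]
rails [[ 108.4434  123.1136]
 [ 107.6274 -118.1892]
 [-107.8241  119.6512]
 [-108.6691 -119.4373]]
```

Both views agree. The cap tops stand at z ≈ 0.063, so the plate face is at 0.045. The plate yaw is about -15.6°, and its centre is about (0.597, 0.060). I'll push with the fingers slightly apart, as a two-point cradle.

```bash
cat >> h.py <<'E'
C0=np.array([.5974,.0597]); TH=np.radians(-15.6)
def P(x,y): 
    c,s=np.cos(TH),np.sin(TH); return C0+np.array([c*x-s*y,s*x+c*y])/1000
def inv(p):
    c,s=np.cos(TH),np.sin(TH); d=(np.array(p[:2])-C0)*1000; return np.array([c*d[0]+s*d[1],-s*d[0]+c*d[1]])
def go(*pts):
    s=manip.sense(); M=R.from_euler("xyz",s["orientation"])
    print("t",s["t"],"tcp plate mm",np.round(inv(s["tcp_pos"]),1),"z",np.round(s["tcp_pos"][2],4),"rpy",np.round(s["orientation"],4),"F",np.round(s["ft_force"],1),"w",s["grip_width"])
    W=R.from_euler("xyz",[np.pi,0,TH])
    for x,y,z in pts:
        d=M.inv().apply(np.r_[P(x,y),z]-s["tcp_pos"])*100
        print((x,y,z),"shift cm",np.round(d,2),"turn",np.round((M.inv()*W).as_rotvec(),4))
E
python3 -c "
from h import *
go((18,98,.2555),(18,98,.13),(18,98,.074))"
```

```text
t 0.1 tcp plate mm [-489.   452.8] z 0.2555 rpy [3.1415e+00 1.5000e-03 1.1940e+00] F [-0.2  0.2  0. ] w 0.08580675600926743
(18, 98, 0.2555) shift cm [-3.000e+01  5.412e+01  5.000e-02] turn [1.2000e-03 1.1000e-03 1.4663e+00]
(18, 98, 0.13) shift cm [-29.98  54.12  12.6 ] turn [1.2000e-03 1.1000e-03 1.4663e+00]
(18, 98, 0.074) shift cm [-29.97  54.12  18.2 ] turn [1.2000e-03 1.1000e-03 1.4663e+00]
```

Request:
move_arm([
  [0.83, [-30, 54.1, 0], [0, 0, 1.466]],
  [0.83, [-30, 54.1, 0], [0, 0, 1.466]],
  [0.83, [-30, 54.1, 0], [0, 0, 1.466]],
  [0.83, [-30, 54.1, 0], [0, 0, 1.466]],
  [0.83, [-30, 54.1, 0], [0, 0, 1.466]],
  [0.83, [-30, 54.1, 0], [0, 0, 1.466]],
  [0.83, [-30, 54.1, 0], [0, 0, 1.466]],
  [0.83, [-30, 54.1, 0], [0, 0, 1.466]],
  [0.83, [-30, 54.1, 0], [0, 0, 1.466]],
  [0.83, [-30, 54.1, 0], [0, 0, 1.466]],
  [0.83, [-30, 54.1, 0], [0, 0, 1.466]],
  [0.83, [-30, 54.1, 0], [0, 0, 1.466]],
  [0.83, [-30, 54.1, 0], [0, 0, 1.466]],
  [0.83, [-30, 54.1, 4], [0, 0, 1.466]],
  [0.83, [-30, 54.1, 8], [0, 0, 1.466]],
  [0.83, [-30, 54.1, 10], [0, 0, 1.466]],
  [0.83, [-30, 54.1, 10], [0, 0, 1.466]],
  [0.83, [-30, 54.1, 10], [0, 0, 1.466]],
])

```text
t: 1.9
tcp_pos: [0.6412, 0.1495, 0.1566]
orientation: [3.141, 0.0, -0.272]
ft_force: [-0.1, -0.7, -0.0]
grip_width: 0.0146
```

```bash
python3 -c "
from h import *
go((18,98,.074))
for n in('scene','top'):
    im=manip.snapshot(n); x0,y0=(250,180) if n=='scene' else (175,125)
    cv2.imwrite(f'pics/{n}1.png',cv2.resize(im[y0:y0+190,x0:x0+250],None,fx=3,fy=3,interpolation=cv2.INTER_CUBIC))
"
```

```text
t 1.9 tcp plate mm [18.  98.3] z 0.1566 rpy [ 3.1412e+00  1.0000e-04 -2.7210e-01] F [-0.1 -0.7 -0. ] w 0.014632993496684208
(18, 98, 0.074) shift cm [-0.    0.03  8.26] turn [0.0004 0.0001 0.0002]
```

View pics/scene1.png

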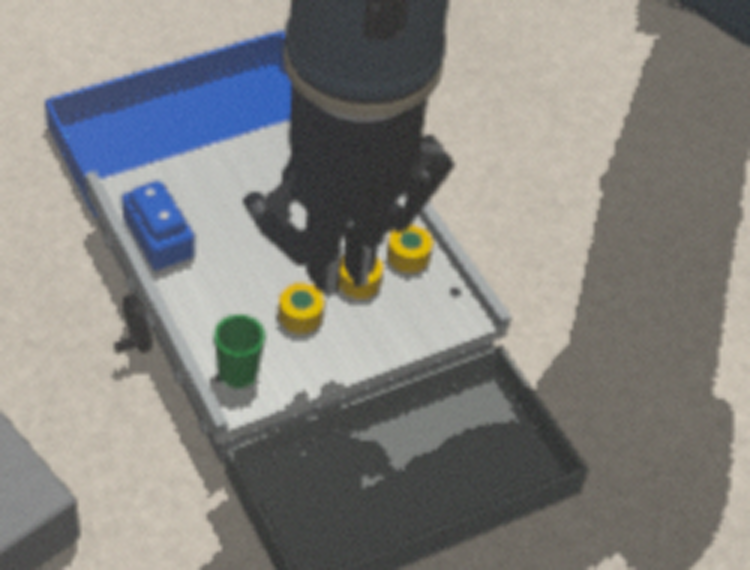

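View pics/top1.png

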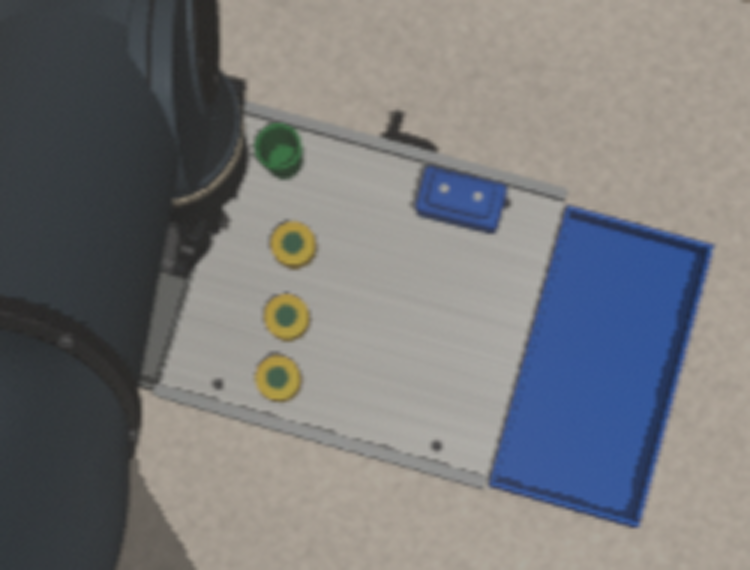

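The scene view shows open-ended knuckles well above the tips, wider than the fingers. The cup is at zoom (240,350), just beside the coming path, so I'll keep cap A's path slightly to -x and the tips about 7 mm above the plate.

Request:
move_arm([
  [0.83, [-0.2, 0, 4], [0, 0, 0]],
  [0.83, [-0.2, 0, 8], [0, 0, 0]],
  [0.83, [-0.2, 0, 8], [0, 0, 0]],
  [0.83, [-0.2, 0, 8], [0, 0, 0]],
  [0.83, [-0.2, 0.6, 8], [0, 0, 0]],
  [0.83, [-0.2, 1.2, 8], [0, 0, 0]],
  [0.83, [-0.2, 1.8, 8], [0, 0, 0]],
  [0.83, [-0.2, 2.5, 8], [0, 0, 0]],
  [0.83, [-0.2, 3.3, 8], [0, 0, 0]],
  [0.83, [-0.2, 4.2, 8], [0, 0, 0]],
  [0.83, [-0.2, 5.2, 8], [0, 0, 0]],
])

```text
t: 3.1
tcp_pos: [0.6249, 0.0993, 0.0763]
orientation: [3.142, -0.0, -0.272]
ft_force: [0.3, 1.8, 0.1]
grip_width: 0.0145
```

```bash
python3 -c "
from h import *
go((16,20,.077),(6,-15,.077),(6,-122,.077))
n='scene'
if 1:
    im=manip.snapshot(n); x0,y0=(250,180) if n=='scene' else (175,125)
    cv2.imwrite(f'pics/{n}2.png',cv2.resize(im[y0:y0+190,x0:x0+250],None,fx=3,fy=3,interpolation=cv2.INTER_CUBIC))
"
```

```text
t 3.1 tcp plate mm [15.8 45.6] z 0.0763 rpy [ 3.1416 -0.     -0.272 ] F [0.3 1.8 0.1] w 0.014531682382152567
(16, 20, 0.077) shift cm [ 0.02  2.56 -0.07] turn [ 0.     -0.      0.0003]
(6, -15, 0.077) shift cm [-0.99  6.06 -0.07] turn [ 0.     -0.      0.0003]
(6, -122, 0.077) shift cm [-0.99 16.76 -0.07] turn [ 0.     -0.      0.0003]
```

View pics/scene2.png

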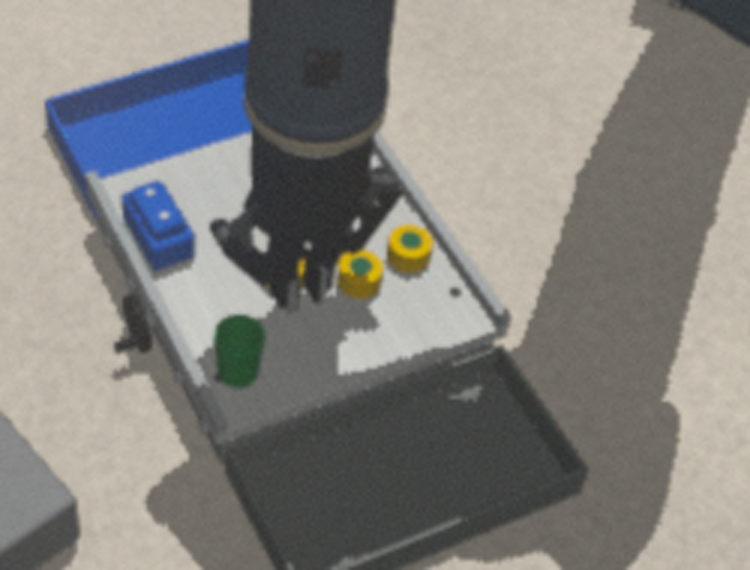

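Cap A is seen behind the fingers at (302,270), cradled and moving. The cup at (240,350) and the other caps are unmoved, so I'll keep pushing.

Request:
move_arm([
  [0.83, [0, 1.2, 0], [0, 0, 0]],
  [0.83, [0, 2.4, 0], [0, 0, 0]],
  [0.83, [-0.3, 3.6, 0], [0, 0, 0]],
  [0.83, [-0.6, 4.8, 0], [0, 0, 0]],
  [0.83, [-0.9, 6.0, 0], [0, 0, 0]],
  [0.83, [-1, 7.2, 0], [0, 0, 0]],
  [0.83, [-1, 8.5, 0], [0, 0, 0]],
  [0.83, [-1, 9.8, 0], [0, 0, 0]],
  [0.83, [-1, 11.1, 0], [0, 0, 0]],
  [0.83, [-1, 12.4, 0], [0, 0, 0]],
  [0.83, [-1, 13.7, 0], [0, 0, 0]],
  [0.83, [-1, 15, 0], [0, 0, 0]],
  [0.83, [-1, 16.2, 0], [0, 0, 0]],
  [0.83, [-1, 17.0, 0], [0, 0, 0]],
  [0.83, [-1, 17.0, 0], [0, 0, 0]],
  [0.83, [-1, 17.0, -3], [0, 0, 0]],
  [0.83, [-1, 17.0, -6], [0, 0, 0]],
  [0.83, [-1, 17.0, -8], [0, 0, 0]],
  [0.83, [-1, 17.0, -8], [0, 0, 0]],
])

```text
t: 5.05
tcp_pos: [0.5715, -0.0605, 0.159]
orientation: [-3.14, -0.005, -0.271]
ft_force: [0.3, -0.1, 0.4]
grip_width: 0.0146
```

```bash
python3 -c "
from h import *
go((-31.7,88,.13),(-31.7,88,.077))
n='scene'
for n in('scene','top'):
    im=manip.snapshot(n); x0,y0=(250,180) if n=='scene' else (175,125)
    cv2.imwrite(f'pics/{n}3.png',cv2.resize(im[y0:y0+190,x0:x0+250],None,fx=3,fy=3,interpolation=cv2.INTER_CUBIC))
"
```

```text
t 5.05 tcp plate mm [   7.4 -122.7] z 0.159 rpy [-3.1401 -0.0046 -0.271 ] F [ 0.3 -0.1  0.4] w 0.014647582865071585
(-31.7, 88, 0.13) shift cm [ -3.9  -21.07   2.91] turn [-0.0015 -0.0046  0.0012]
(-31.7, 88, 0.077) shift cm [ -3.92 -21.07   8.21] turn [-0.0015 -0.0046  0.0012]
```

View pics/scene3.png

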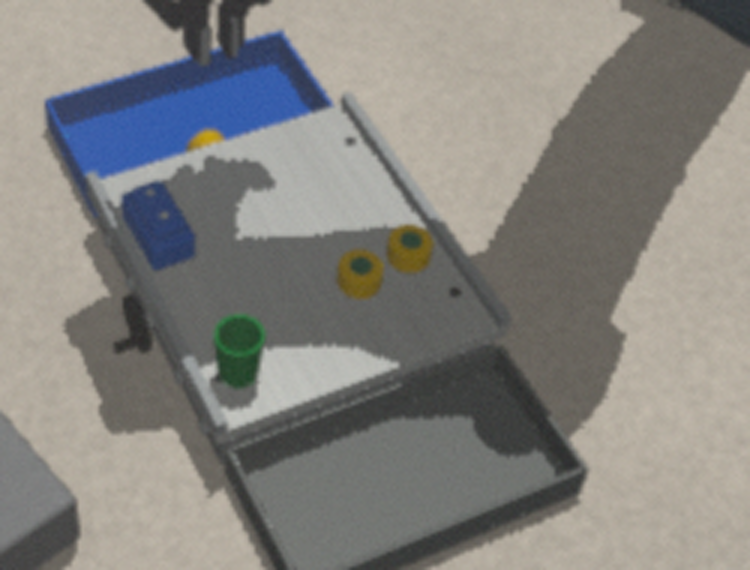

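View pics/top3.png

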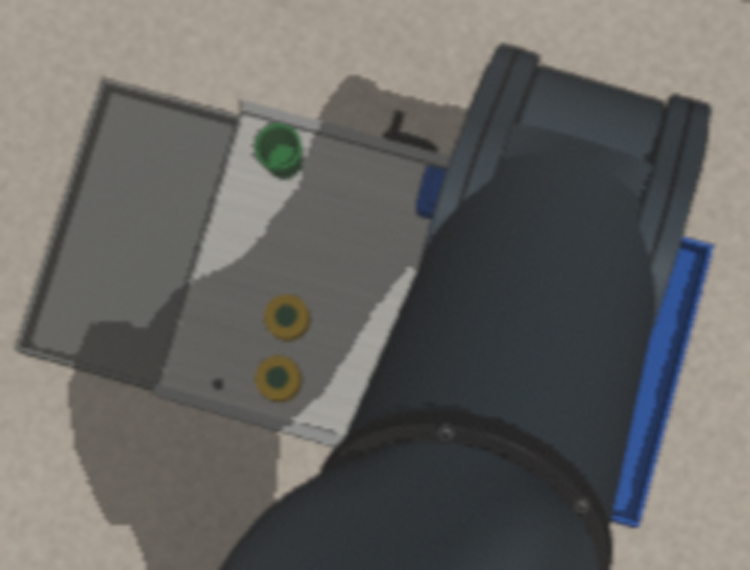

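Cap A is in the blue tray, its top visible at (207,140) beside the plate's edge. Caps B (361,272) and C (410,247) are where they were, as are the cup and the housing. Cap B is next.

Request:
move_arm([
  [0.83, [-3.7, -21, 0], [0, 0, 0]],
  [0.83, [-3.7, -21, 0], [0, 0, 0]],
  [0.83, [-3.7, -21, 0], [0, 0, 0]],
  [0.83, [-3.7, -21, 0], [0, 0, 0]],
  [0.83, [-3.7, -21, 0], [0, 0, 0]],
  [0.83, [-3.7, -21, 4], [0, 0, 0]],
  [0.83, [-3.7, -21, 4], [0, 0, 0]],
  [0.83, [-3.7, -21, 4], [0, 0, 0]],
])

```text
t: 5.95
tcp_pos: [0.5897, 0.1503, 0.1154]
orientation: [3.139, 0.003, -0.273]
ft_force: [0.6, 0.9, 0.7]
grip_width: 0.0146
```

```bash
python3 -c "
from h import *
go((-30,88,.077),(-30,-122,.077))
n='top'
im=manip.snapshot(n); x0,y0=(250,180) if n=='scene' else (175,125)
cv2.imwrite(f'pics/{n}4.png',cv2.resize(im[y0:y0+190,x0:x0+250],None,fx=3,fy=3,interpolation=cv2.INTER_CUBIC))
"
```

```text
t 5.95 tcp plate mm [-31.8  85.2] z 0.1154 rpy [ 3.1393e+00  2.7000e-03 -2.7280e-01] F [0.6 0.9 0.7] w 0.014598198989996461
(-30, 88, 0.077) shift cm [ 0.19 -0.29  3.84] turn [ 0.0023  0.0027 -0.0005]
(-30, -122, 0.077) shift cm [ 0.2  20.71  3.89] turn [ 0.0023  0.0027 -0.0005]
```

View pics/top4.png

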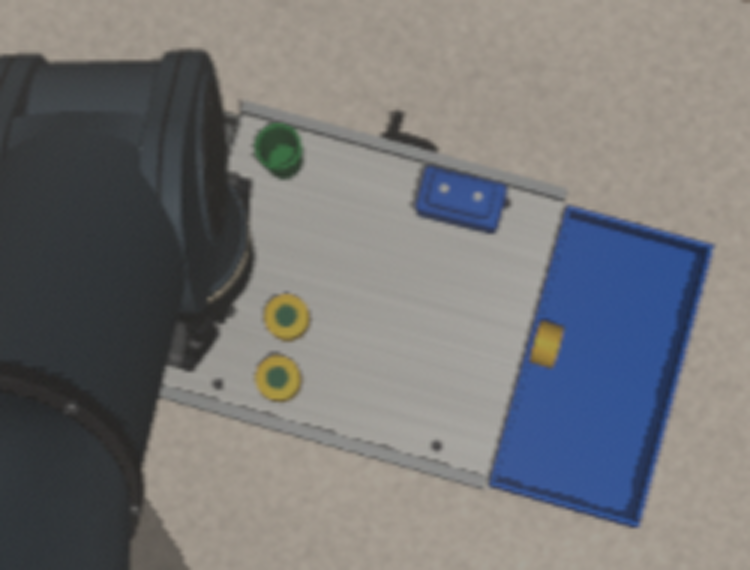

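Cap A lies on its edge inside the blue tray at (546,345), and everything else is unmoved. I'll push cap B now, ending a little further to -x, clear of A.

Request:
move_arm([
  [0.83, [0.2, 0, 2], [0, 0, 0]],
  [0.83, [0.2, 0, 3.9], [0, 0, 0]],
  [0.83, [0.2, 0, 3.9], [0, 0, 0]],
  [0.83, [0.2, 0.6, 3.9], [0, 0, 0]],
  [0.83, [0.2, 1.2, 3.9], [0, 0, 0]],
  [0.83, [0.2, 1.8, 3.9], [0, 0, 0]],
  [0.83, [0.2, 2.6, 3.9], [0, 0, 0]],
  [0.83, [0.2, 3.6, 3.9], [0, 0, 0]],
  [0.83, [0.2, 4.7, 3.9], [0, 0, 0]],
  [0.83, [0.2, 5.9, 3.9], [0, 0, 0]],
  [0.83, [0.2, 7.1, 3.9], [0, 0, 0]],
  [0.83, [0.1, 8.3, 3.9], [0, 0, 0]],
  [0.83, [-0.2, 9.5, 3.9], [0, 0, 0]],
])

```text
t: 7.3
tcp_pos: [0.5629, 0.059, 0.0773]
orientation: [3.141, -0.0, -0.272]
ft_force: [-0.8, -0.3, 1.5]
grip_width: 0.0146
```

```bash
python3 -c "
from h import *
go((-38,-40,.077),(-38,-122,.077))
n='scene'
im=manip.snapshot(n); x0,y0=(250,180) if n=='scene' else (175,125)
cv2.imwrite(f'pics/{n}5.png',cv2.resize(im[y0:y0+190,x0:x0+250],None,fx=3,fy=3,interpolation=cv2.INTER_CUBIC))
"
```

```text
t 7.3 tcp plate mm [-33.1  -9.9] z 0.0773 rpy [ 3.1414e+00 -2.0000e-04 -2.7240e-01] F [-0.8 -0.3  1.5] w 0.014552307961447117
(-38, -40, 0.077) shift cm [-0.49  3.01  0.03] turn [ 0.0001 -0.0002 -0.0002]
(-38, -122, 0.077) shift cm [-0.49 11.21  0.03] turn [ 0.0001 -0.0002 -0.0002]
```

View pics/scene5.png

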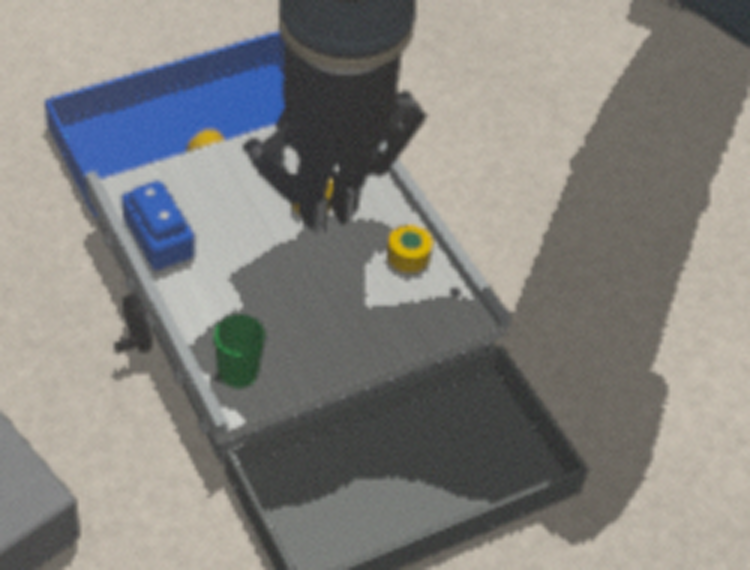

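Cap B is cradled, showing behind the fingers at (328,188). C at (410,247) is unmoved, so I'll continue.

Request:
move_arm([
  [0.83, [-0.3, 1.2, 0], [0, 0, 0]],
  [0.83, [-0.5, 2.4, 0], [0, 0, 0]],
  [0.83, [-0.5, 3.7, 0], [0, 0, 0]],
  [0.83, [-0.5, 5.0, 0], [0, 0, 0]],
  [0.83, [-0.5, 6.3, 0], [0, 0, 0]],
  [0.83, [-0.5, 7.6, 0], [0, 0, 0]],
  [0.83, [-0.5, 9.0, 0], [0, 0, 0]],
  [0.83, [-0.5, 10.4, 0], [0, 0, 0]],
  [0.83, [-0.5, 11.4, 0], [0, 0, 0]],
  [0.83, [-0.5, 11.4, 0], [0, 0, 0]],
  [0.83, [-0.5, 11.4, -3], [0, 0, 0]],
  [0.83, [-0.5, 11.4, -6], [0, 0, 0]],
  [0.83, [-0.5, 11.4, -8], [0, 0, 0]],
  [0.83, [-4, -9, -8], [0, 0, 0]],
  [0.83, [-4, -9, -8], [0, 0, 0]],
  [0.83, [-4, -9, -8], [0, 0, 0]],
  [0.83, [-4, -9, -8], [0, 0, 0]],
  [0.83, [-4, -9, -8], [0, 0, 0]],
  [0.83, [-4, -9, -4], [0, 0, 0]],
  [0.83, [-4, -9, -4], [0, 0, 0]],
])

```text
t: 9.35
tcp_pos: [0.5462, 0.1582, 0.1139]
orientation: [3.138, 0.005, -0.27]
ft_force: [-1.0, -0.6, -0.7]
grip_width: 0.0146
```

```bash
python3 -c "
from h import *
go((-75,80,.077),(-75,-122,.077))
n='top'
im=manip.snapshot(n); x0,y0=(250,180) if n=='scene' else (175,125)
cv2.imwrite(f'pics/{n}6.png',cv2.resize(im[y0:y0+190,x0:x0+250],None,fx=3,fy=3,interpolation=cv2.INTER_CUBIC))
"
```

```text
t 9.35 tcp plate mm [-75.8  81.1] z 0.1139 rpy [ 3.1381  0.0055 -0.2699] F [-1.  -0.6 -0.7] w 0.014611028310924421
(-75, 80, 0.077) shift cm [0.1  0.1  3.69] turn [0.0035 0.0055 0.0024]
(-75, -122, 0.077) shift cm [ 0.06 20.3   3.76] turn [0.0035 0.0055 0.0024]
```

View pics/top6.png

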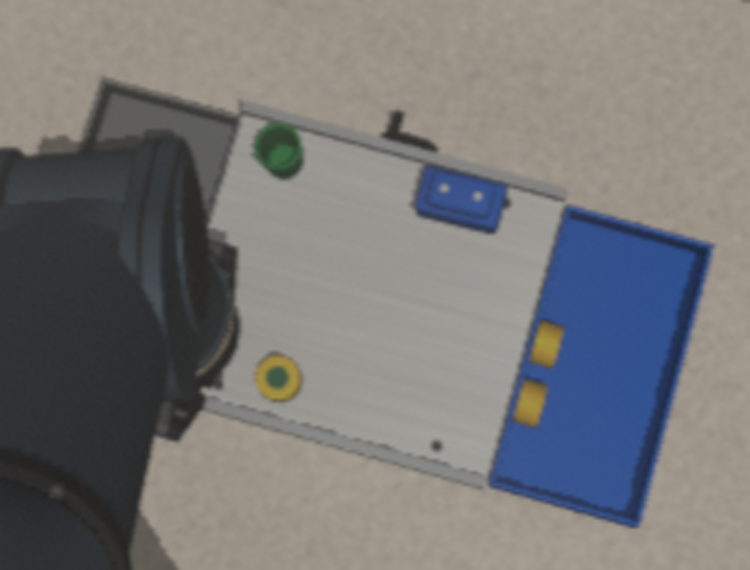

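Cap B now rests in the blue tray at (530,403) next to A at (546,345). Cap C at (278,377) is unmoved, and so are the housing and the cup. Pushing C.

Request:
move_arm([
  [0.83, [0.1, 0, 2], [0, 0, 0]],
  [0.83, [0.1, 0, 4], [0, 0, 0]],
  [0.83, [0.1, 0, 4], [0, 0, 0]],
  [0.83, [0.1, 0.6, 4], [0, 0, 0]],
  [0.83, [0.1, 1.2, 4], [0, 0, 0]],
  [0.83, [0.1, 1.8, 4], [0, 0, 0]],
  [0.83, [0.1, 2.6, 4], [0, 0, 0]],
  [0.83, [0.1, 3.6, 4], [0, 0, 0]],
  [0.83, [0.1, 4.7, 4], [0, 0, 0]],
  [0.83, [0.1, 5.9, 4], [0, 0, 0]],
  [0.83, [0.1, 7.1, 4], [0, 0, 0]],
  [0.83, [0.1, 8.3, 4], [0, 0, 0]],
  [0.83, [0.1, 9.5, 4], [0, 0, 0]],
])

```text
t: 10.7
tcp_pos: [0.5239, 0.0648, 0.0773]
orientation: [3.141, 0.0, -0.272]
ft_force: [0.1, 0.1, -1.1]
grip_width: 0.0145
```

```bash
python3 -c "
from h import *
go((-75,-122,.077))
n='scene'
im=manip.snapshot(n); x0,y0=(250,180) if n=='scene' else (175,125)
cv2.imwrite(f'pics/{n}7.png',cv2.resize(im[y0:y0+190,x0:x0+250],None,fx=3,fy=3,interpolation=cv2.INTER_CUBIC))
"
```

```text
t 10.7 tcp plate mm [-72.1 -14.9] z 0.0773 rpy [ 3.1415  0.     -0.2723] F [ 0.1  0.1 -1.1] w 0.014548040854408643
(-75, -122, 0.077) shift cm [-0.29 10.71  0.03] turn [ 0.0001  0.     -0.0001]
```

View pics/scene7.png

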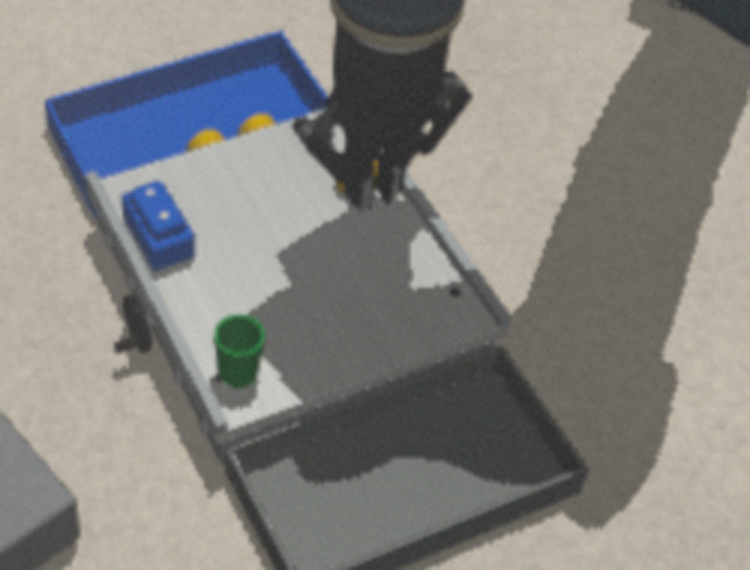

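Cap C is cradled, showing at (345,185)–(375,167). A and B are in the tray at (207,140) and (258,124).

Request:
move_arm([
  [0.83, [-0.2, 1.2, 0], [0, 0, 0]],
  [0.83, [-0.3, 2.4, 0], [0, 0, 0]],
  [0.83, [-0.3, 3.7, 0], [0, 0, 0]],
  [0.83, [-0.3, 5.0, 0], [0, 0, 0]],
  [0.83, [-0.3, 6.3, 0], [0, 0, 0]],
  [0.83, [-0.3, 7.6, 0], [0, 0, 0]],
  [0.83, [-0.3, 9.0, 0], [0, 0, 0]],
  [0.83, [-0.3, 10.2, 0], [0, 0, 0]],
  [0.83, [-0.3, 11.0, 0], [0, 0, 0]],
  [0.83, [-0.3, 11.0, 0], [0, 0, 0]],
  [0.83, [-0.3, 11.0, -3], [0, 0, 0]],
  [0.83, [-0.3, 11.0, -6], [0, 0, 0]],
  [0.83, [-0.3, 11.0, -10], [0, 0, 0]],
  [0.83, [-0.3, -12, -15], [0, 0, 0]],
  [0.83, [-0.3, -12, -15], [0, 0, 0]],
  [0.83, [-0.3, -12, -15], [0, 0, 0]],
  [0.83, [-0.3, -12, -15], [0, 0, 0]],
  [0.83, [-0.3, -12, -15], [0, 0, 0]],
  [0.83, [-0.3, -12, -15], [0, 0, 0]],
  [0.83, [-0.3, -12, -15], [0, 0, 0]],
])

```text
t: 12.75
tcp_pos: [0.5532, 0.1835, 0.2269]
orientation: [3.141, 0.0, -0.269]
ft_force: [0.1, -0.4, -0.1]
grip_width: 0.0144
```

```bash
python3 -c "
from h import *
go()
for n in('scene','top'):
    im=manip.snapshot(n); x0,y0=(250,180) if n=='scene' else (175,125)
    cv2.imwrite(f'pics/{n}8.png',cv2.resize(im[y0:y0+190,x0:x0+250],None,fx=3,fy=3,interpolation=cv2.INTER_CUBIC)); cv2.imwrite(f'pics/{n}8f.png',im)
    for nm,lo,hi in(('yel',(15,120,60),(35,255,255)),('blue',(100,120,50),(130,255,255)),('green',(45,80,20),(90,255,255))):
        for c in comps(im,lo,hi,8,(175,145,420,310) if n=='top' else (250,180,450,390)):
            m=cv2.moments(cv2.convexHull(c)); print(n,nm,np.round((m['m10']/m['m00'],m['m01']/m['m00']),1))
"
```

```text
t 12.75 tcp plate mm [-75.9 107.4] z 0.2269 rpy [ 3.1412e+00  4.0000e-04 -2.6930e-01] F [ 0.1 -0.4 -0.1] w 0.014413042625347563
scene yel [318.4 225.9]
scene yel [335.4 220.5]
scene yel [349.3 216.2]
scene blue [302.  252.4]
scene blue [306.2 217.8]
scene green [329.3 295.7]
top yel [346.6 275.6]
top yel [351.1 259.1]
top yel [356.9 239.3]
top blue [375.2 246.6]
top blue [328.2 190.6]
top green [267.7 176.7]
```

View pics/top8.png

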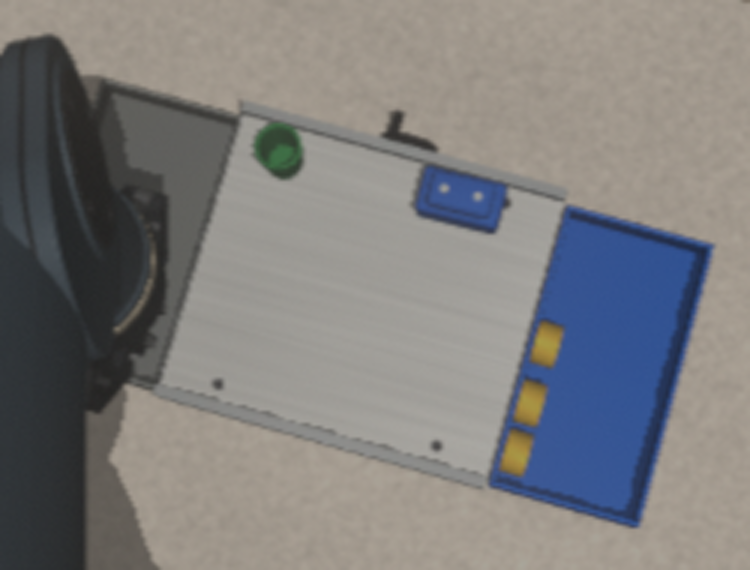

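View pics/scene8f.png

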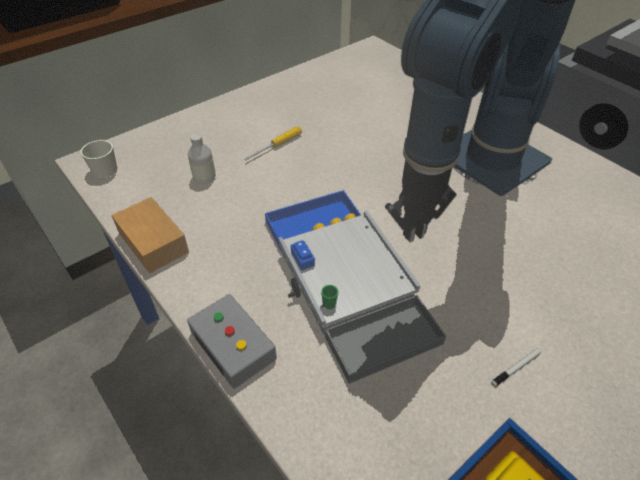

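All three caps are in the blue tray, at top zoom (546,345), (530,403) and (516,452). The plate is clear, and the cup (329,296), housing (302,253), bottle, screwdriver and marker are where they were. One last check on position and rest before I hand in.

Request:
move_arm([
  [0.83, [0, 0, 0], [0, 0, 0]],
  [0.83, [0, 0, 0], [0, 0, 0]],
  [0.83, [0, 0, 0], [0, 0, 0]],
  [0.83, [0, 0, 0], [0, 0, 0]],
  [0.83, [0, 0, 0], [0, 0, 0]],
  [0.83, [0, 0, 0], [0, 0, 0]],
  [0.83, [0, 0, 0], [0, 0, 0]],
  [0.83, [0, 0, 0], [0, 0, 0]],
])

```text
t: 13.65
tcp_pos: [0.5536, 0.1824, 0.2273]
orientation: [3.142, 0.0, -0.272]
ft_force: [-0.1, -0.2, -1.0]
grip_width: 0.0141
```

```bash
python3 -c "
from h import *
P2={}
for n in('scene','top'):
    im=manip.snapshot(n)
    P2[n]=[cv2.minEnclosingCircle(c)[0] for c in comps(im,(15,120,60),(35,255,255),8,(175,145,420,310) if n=='top' else (250,180,450,390))]
    print(n,np.round(P2[n],1).tolist())
t=sorted(P2['top']);s=sorted(P2['scene'],reverse=True)
for p in onz('top',t,.034): print('plate mm at z=.034',inv(p).round(1))
print('tri',tri(s,t).round(4))
s=manip.sense();print(s['t'],s['ft_force'])
"
```

```text
scene [[318.0, 226.5], [335.5, 221.5], [349.5, 217.0]]
top [[346.7, 275.5], [351.0, 258.8], [357.0, 239.5]]
plate mm at z=.034 [ -77.5 -133.9]
plate mm at z=.034 [ -40.8 -133. ]
plate mm at z=.034 [   2.5 -134.3]
tri [[ 0.4885 -0.0501  0.0297  0.0043]
 [ 0.5243 -0.0593  0.03    0.0046]
 [ 0.5661 -0.0725  0.0295  0.0053]]
13.75 [-0.26209976  0.04463367 -0.5919135 ]
```

```bash
python3 -c "
from h import *
print(manip.job_done()); print(manip.sense()['t'])"
```

```text
the job is handed in; nothing more can be done
None
the job is handed in; nothing more can be done
```

I pushed the three caps one at a time off the plate's -y end into the blue tray, using the fingertips about 14 mm apart as a cradle. None was gripped or lifted. I handed the job in at about 13.8 s, with the arm lifted clear.

- **Caps:** the last pictures show the plate clear of caps. All three are at rest inside the blue tray, standing on edge against the wall nearest the plate, at plate x ≈ 2, -41 and -78 mm and y ≈ -134 mm.
- **Other objects:** the cup and housing stayed within about 1 px of where they started. The screwdriver, marker and bottle look unmoved by eye; I did not measure them.
- **Forces:** the wrist force readings I took, at the end of each move, stayed below 2 N.
- **Disagreement:** the two-view height of the caps in the tray is rough. The rays miss each other by about 5 mm because the plate hides part of each cap in the scene view. It still fits caps standing on the tray floor.

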